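# Put the loose microscope optics away in their holders

## Task

Clear up the loose optics on the microscope table: stand the wide objective in the wide round cup, the slim objective in the small round cup and the filter cube in the square tray, all upright as they are now, and thread both spacer rings onto the post, the wide ring at the bottom and the narrow ring on top of it. The objectives and the cube hold glass, so set them down rather than dropping them, and do not disturb the round sample dish that stands among them.

Things in the scene. Friction and masses are not known exactly. Their poses are not given: they have to be found in the camera images.
- wide_objective: The wide microscope objective: loose, standing upright on the table, bare aluminium with a black band near its foot. Round, 48 mm diameter straight up to 38 mm height, then tapering to a 26 mm nose with a dark glass face; 48 mm tall in all, about 0.28 kg. Origin: centre of its underside; z up along its axis.
- slim_objective: The slim microscope objective: loose, standing upright, bare aluminium with a black band near its foot. Round, 28 mm diameter straight up to 44 mm height, then tapering to a 12 mm nose with a dark glass face; 60 mm tall in all, about 0.14 kg. Origin: centre of its underside; z up along its axis.
- filter_cube: The filter cube: loose, a black block 38 x 38 mm and 44 mm tall with a round amber window in its top and in one side (its -x face), about 0.09 kg. Origin: centre of its underside; x and y square to its sides, z up.
- wide_ring: The wide spacer ring: loose, lying flat, bare aluminium, outside diameter 60 mm, hole 30 mm, 18 mm thick, about 0.08 kg. Origin: centre of its underside, on the hole's axis; z up.
- narrow_ring: The narrow spacer ring: loose, lying flat, bare aluminium, outside diameter 42 mm, hole 30 mm, 18 mm thick, about 0.04 kg. Origin: centre of its underside, on the hole's axis; z up.
- sample_dish: A round shallow lidded sample dish, pale pink culture medium under a clear lid, 60 mm diameter, 15 mm tall, loose and light; it must stay where it is. Origin: centre of its underside.
- wide_cup: The wide round cup for the wide objective: black, fixed to the table, 72 mm outside diameter, 64 mm inside, rim 14 mm above the table, inner floor 4 mm above the table. Origin: centre of its underside, on the table; z up.
- slim_cup: The small round cup for the slim objective: black, fixed to the table, 52 mm outside diameter, 44 mm inside, rim 14 mm above the table, inner floor 4 mm above the table. Origin: centre of its underside, on the table; z up.
- cube_tray: The square tray for the filter cube: white, fixed to the table, 70 x 70 mm outside, 62 x 62 mm inside, rim 14 mm above the table, inner floor 4 mm above the table. Origin: centre of its underside, on the table; x and y square to its walls, z up.
- ring_post: The post for the spacer rings: a steel rod 14 mm in diameter with a tapered tip, its top 55 mm above the table, on a fixed dark round foot 76 mm in diameter and 6 mm thick, on which the first ring rests. Origin: centre of the foot's underside, on the table; z up.
There are look-alikes about, which are no part of the job. Leave any blue look-alike of the narrow_ring alone.

How it is judged (in metres and radians):
At the end, for the whole second after the job is handed in: Each objective stands upright (within 0.12 rad) on the floor of its own cup, the filter cube upright on the floor of the square tray, the wide ring lies flat on the post's foot and the narrow ring flat on the wide ring, both around the post; all at rest (under 0.02 m/s) and released (horizontal distance between wide_objective and wide_cup below 0.014 m and z of wide_objective in the frame of wide_cup between 0.001 and 0.008 m and angle between each of wide_objective, slim_objective, filter_cube, wide_ring, narrow_ring's own z axis and vertical below 0.12 rad and linear speed of each of wide_objective, slim_objective, filter_cube, wide_ring, narrow_ring below 0.02 m/s and horizontal distance between slim_objective and slim_cup below 0.014 m and z of slim_objective in the frame of slim_cup between 0.001 and 0.008 m and horizontal distance between filter_cube and cube_tray below 0.022 m and z of filter_cube in the frame of cube_tray between 0.001 and 0.008 m and horizontal distance between each of wide_ring, narrow_ring and ring_post below 0.012 m and z of wide_ring in the frame of ring_post between 0.003 and 0.01 m and z of narrow_ring in the frame of ring_post between 0.02 and 0.029 m); the robot touches nothing.
It fails at once if the sample dish is disturbed (moved more than 12 mm or tipped more than 0.2 rad) (distance of sample_dish from where it was at the start of the episode above 0.012 m or angle between sample_dish's own z axis and vertical above 0.2 rad).
It fails at once if the wide objective is dropped or flung (over 0.7 m/s within 25 mm of the table: a fall of more than about 25 mm) (height (world z) of wide_objective below 0.025 m and linear speed of wide_objective above 0.7 m/s).
It fails at once if the slim objective is dropped or flung (over 0.7 m/s within 25 mm of the table: a fall of more than about 25 mm) (height (world z) of slim_objective below 0.025 m and linear speed of slim_objective above 0.7 m/s).
It fails at once if the filter cube is dropped or flung (over 0.7 m/s within 25 mm of the table: a fall of more than about 25 mm) (height (world z) of filter_cube below 0.025 m and linear speed of filter_cube above 0.7 m/s).
It also fails if it takes over 128 s, if anything falls off the work surface, if the arm or the gripper's body presses on something with over 40 N, if the wrist force passes 120 N, or if a joint passes its speed limit or range.

## Robot

A 7-joint arm with a two-finger parallel gripper is mounted at the origin on the work surface. World frame = base frame: x ahead of the robot, y to its left, z up, the work surface at z = 0. Lengths are in mm, angles in rad, forces in N, time in s.
With the tool pointing down it reaches from about 425 to 925 mm from the base axis. Payload 6.8 kg.
Tool frame: the origin (TCP) lies at the very end of the fingers, on their centre line; the grasp point (between the pads) lies 19 mm behind it; z points along the fingers, y is the line along which they close (so a half turn about z gives the same grasp; the last joint's range is limited). The gripper opens to 88 mm and grips with 3 to 60 N. Pads are 20 mm wide; open, the fingers measure 115 mm over their backs; the gripper's body (75 mm by 178 mm) begins 61 mm behind the grasp point.
Start: joints at [1.151, 0.477, 0.022, 1.555, -0.011, 1.109, -0.083], TCP at [207.081, -642.468, 222.664] pointing down, gripper open.
Joint ranges: [-2.96, 2.96], [-0.34, 2.1], [-1.41, 1.46], [0.24, 2.44], [-1.37, 4.51], [0.17, 1.92], [-2.96, 2.96]. Speed limits (rad/s): [2.39, 2.39, 3.14, 3.14, 3.14, 3.14, 3.14].

## Interface

Orientations are given as a unit quaternion [x, y, z, w].
In Python, from bench import telemetry, get_image, manip gives the robot as it stands. The module is installed in compiled form; this text tells all that it offers.
- The arm moves only by the shell command python3 -m jog 'ROWS' [FORCE]. ROWS is JSON, a list of rows, each a list of 5 numbers: the closure in counts, from 0 (fully open) to 255 (shut), then the shift along the tool's x, y, z in m, then the turn about the tool's z in rad. A call has 1 to 10 rows; each row shifts and turns the commanded pose from where the row before left it, along the tool's axes as they then stand; what a row does not reach is not made up. A row lasts 1/10 s, in which the tool goes at most 50 mm and 8.59 degrees, less where a joint would pass 70% of its speed; a pose out of reach is approached as far as the arm can. A call is refused whole if a number of a shift passes 0.05 or a number of a turn 0.15, either way. A call with a gripper value outside its range is refused whole. The fingers move at their own pace and stop on an object; FORCE is the grip in N (left out, the last holds). Time passes only in rows, so rows that do not move let the fingers close. It gives the time, the measured TCP pose, the force, the opening and the grip force at its end, in the units of the state.
- telemetry.get_state(): the state, without advancing time (a new reading comes with each control period).
- get_image(name): name is "scene" or "top" or "wrist"; returns a dict with "frame" (400x640x3 uint8, red, green, blue), "fx", "fy", "cx", "cy" (pixels), "rvec" (rotation vector, rad) and "tvec" (3), from world to camera coordinates, as OpenCV has them. Camera axes: x right, y down, z forward; pixel columns grow to the right and rows downward; lengths in mm; the calibration is good to about 2 mm. The wrist camera is an equidistant fisheye: a pixel r from the principal point sees the ray r / f radians off the axis. A picture is of the moment at which its call begins. There is no depth.
- manip.sign_off(): hands the job in; it is judged then, once.
The state is a dict: "time": time; "qpos": joint angles; "dq": joint speeds; "joint_efforts": joint torques, N m; "ee_pos": TCP position; "tcp_rot": TCP orientation; "wrist_force": force on the tool from outside, world axes, zero at the start; "ft_torque": the same for the moment, N m; "gripper_width": opening from 0.0 (shut) to 1.0 (fully open); "grip_force": force on a finger pad.
Only numpy, scipy, OpenCV 4.12 (cv2) and the standard library are available. Lean on these libraries where they do the work, as an engineer would, in place of code of your own. Each camera call takes 0.05 s, during which the arm holds its last target. There are 200 camera calls.

## Working session

There is one attempt and no reset: what is moved stays moved. The work goes in short steps, Python scripts to look and compute and a shell command to move; the robot and the scene stay as the last step left them, time stands still between calls to the robot, and variables do not carry over. Pictures are saved under pics/ and viewed, at most 14 in all, crops included, and the job is handed in when it is done.

```bash
mkdir -p pics; python3 - <<'E'
from bench import telemetry,get_image
import cv2
for n in("scene","top"):
    d=get_image(n);cv2.imwrite(f"pics/{n}0.png",d["frame"][:,:,::-1]);print(n,{k:d[k] for k in d if k!="frame"})
print(telemetry.get_state())
E
```

```text
scene {'fx': 431.71555381902334, 'fy': 431.71555381902334, 'cx': 321.072677721083, 'cy': 188.77042307499454, 'rvec': array([ 2.176272  ,  0.46204808, -0.25866773]), 'tvec': array([-476.45875525,  -91.175671  , 1182.4556292 ])}
top {'fx': 407.8637245521213, 'fy': 407.8637245521213, 'cx': 322.1463216392768, 'cy': 199.11029872905354, 'rvec': array([ 2.04738449, -2.18607543,  0.22288663]), 'tvec': array([  20.67259948,  521.76168588, 1018.57710042])}
{'time': 0.1, 'qpos': array([ 1.15088467,  0.47767803,  0.02234395,  1.55631325, -0.01147353,
        1.10930321, -0.0831088 ]), 'dq': array([-6.64517895e-04, -1.95046163e-03,  2.11774230e-04, -2.48890035e-03,
       -3.32867445e-05,  7.33271206e-04,  9.08543793e-04]), 'joint_efforts': array([ 4.08612628e-03, -5.84092176e+01,  1.53988738e+00, -2.73313361e+01,
       -5.42205654e-02,  1.30638413e-02,  4.82323958e-05]), 'ee_pos': array([ 206.89966506, -641.95630081,  221.82201563]), 'tcp_rot': array([ 9.87869248e-01,  1.55285960e-01, -1.89230101e-04, -7.63704256e-04]), 'wrist_force': array([ 0.13099592,  0.11121929, -0.06193242]), 'ft_torque': array([-0.01000106, -0.0149492 ,  0.04076174]), 'grip_force': 0.0, 'gripper_width': 0.9978005940386292}
```

View pics/top0.png

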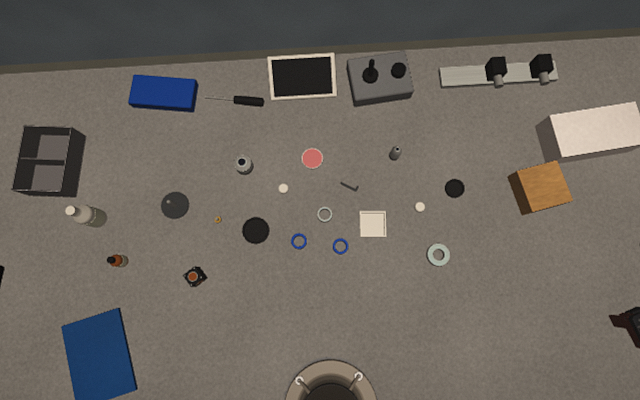

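View pics/scene0.png

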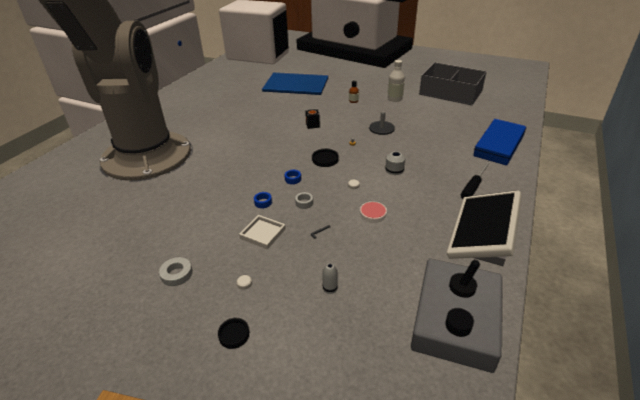

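Top view:
- Wide objective (243,164), slim objective (395,153), cube (195,276), wide ring (438,254).
- Narrow ring candidates: bare (324,214), blue (299,241) and blue (340,246). The bare one at (324,214) fits, because the task rules out the blue ones.
- Wide cup (256,230), slim cup (455,188), tray (373,223), post foot (175,205), dish (312,158).

I'll confirm these in an enlarged crop and locate them.

```bash
cat > h.py <<'E'
import numpy as np,cv2
from bench import telemetry,get_image
from scipy.spatial.transform import Rotation as Ro
def ray(d,uv,fish=False):
    x=(np.array(uv,float)-[d["cx"],d["cy"]])/[d["fx"],d["fy"]]
    if fish:
        r=np.hypot(*x); v=np.r_[x/max(r,1e-9)*np.sin(r),np.cos(r)]
    else: v=np.r_[x,1]
    R=cv2.Rodrigues(np.array(d["rvec"]))[0]
    return -R.T@np.array(d["tvec"]), R.T@v
def plane(d,uv,z,fish=False):
    c,v=ray(d,uv,fish); return (c+v*(z-c[2])/v[2])[:2].round(1)
def proj(d,p,fish=False):
    R=cv2.Rodrigues(np.array(d["rvec"]))[0]; q=R@np.array(p,float)+np.array(d["tvec"])
    if fish:
        r=np.hypot(q[0],q[1]);t=np.arctan2(r,q[2]);q=np.r_[q[:2]/max(r,1e-9)*t,1]
    else: q=q/q[2]
    return np.array([q[0]*d["fx"]+d["cx"],q[1]*d["fy"]+d["cy"]]).round(1)
def delta(target,yaw=None):
    """remaining shift to target [x,y,z] mm in tool axes (m) and turn of tool so that its y lies at yaw (mod pi)"""
    s=telemetry.get_state();R=Ro.from_quat(s["tcp_rot"]).as_matrix()
    y=np.arctan2(R[1,1],R[0,1]); t=0
    if yaw is not None: t=-((yaw-y+np.pi/2)%np.pi-np.pi/2)
    print("t",round(s["time"],1),"pos",s["ee_pos"].round(1),"q7",s["qpos"][6].round(2),"shift m",(R.T@(np.array(target)-s["ee_pos"])/1000).round(4),"ytool",round(np.degrees(y),1),"turn",round(t,3))
E
python3 - <<'E'
from h import *
d=get_image("top");im=d["frame"][:,:,::-1].copy()
S={"wobj_top":((243,160),48),"slim_top":((397,148),60),"cube_top":((193,277),44),"wring":((438.5,254.5),18),"nring":((324.5,214),18),"dish":((312,158),15),"wcup":((256,230.5),14),"scup":((454.5,188),14),"tray":((373,223.5),14),"foot":((175,205),6),"blueA":((299,241),18),"blueB":((340,246),18)}
for n,(p,z) in S.items():print(n,plane(d,p,z))
s=get_image("scene")
S={"wobj_top":((396,154),48),"slim_top":((330,266),60),"cube_top":((312,112),44),"wring":((176,268),18),"nring":((304,198),18),"dish":((373,211),15),"wcup":((325,156),14),"scup":((234,330),14),"tray":((263,231),14),"foot":((382,127),6),"posttip":((383,112),55)}
for n,(p,z) in S.items():print("scene",n,plane(s,p,z))
c=cv2.resize(im[135:295,160:480],None,fx=2.5,fy=2.5,interpolation=cv2.INTER_CUBIC);cv2.imwrite("pics/c1.png",c)
d=get_image("wrist");cv2.imwrite("pics/w0.png",d["frame"][:,:,::-1]);print({k:d[k] for k in d if k!="frame"})
E
```

```text
wobj_top [644.3 192.1]
slim_top [ 647.  -222.7]
cube_top [343.1 328.2]
wring [ 360. -311.]
nring [487.9 -17.7]
dish [648.1   6.5]
wcup [455.8 168.6]
scup [ 537.3 -378.1]
tray [ 454.2 -146.3]
foot [541.6 388.8]
blueA [419.7  54.9]
blueB [399.4 -53. ]
scene wobj_top [641.2 194.2]
scene slim_top [ 645.5 -225.5]
scene cube_top [345.2 328.8]
scene wring [ 362.7 -311.1]
scene nring [491.1 -21.3]
scene dish [6.499e+02 1.000e-01]
scene wcup [459.8 166. ]
scene scup [ 539.5 -380.1]
scene tray [ 459.3 -151.5]
scene foot [544.5 387.4]
scene posttip [544.4 386.7]
{'fx': 309.70691628693146, 'fy': 309.70691628693146, 'cx': 312.4479371433264, 'cy': 197.41533176939294, 'rvec': array([-2.34270002,  1.70593466,  0.25146961]), 'tvec': array([-673.3250589 ,  -34.48850425,  392.41992123])}
```

View pics/c1.png

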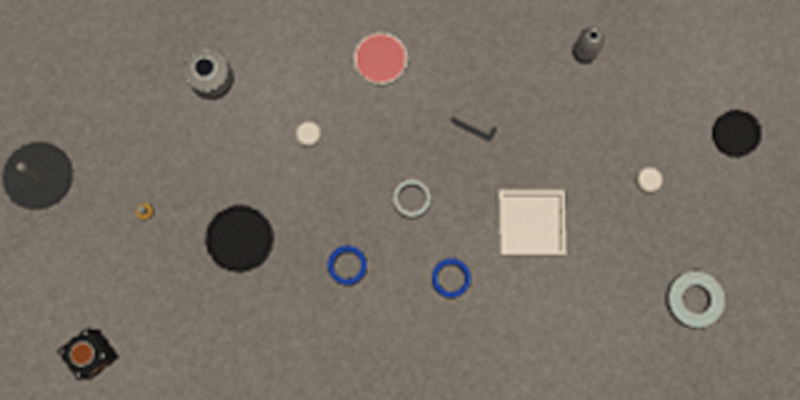

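The crop confirms the bare ring at crop (412,198), i.e. image (324,214), as the narrow ring; the other two are clearly blue. I'll square the tool with the world axes and move above the wide ring.

```bash
python3 -m jog '[[0,0,0,0,0.104],[0,0,0,0,0.104],[0,0,0,0,0.104]]'; python3 -m jog '[[0,0.016,-0.035,0.007,0],[0,0.016,-0.035,0.007,0],[0,0.016,-0.035,0.007,0],[0,0.016,-0.035,0.007,0],[0,0.016,-0.035,0.007,0],[0,0.016,-0.035,0.007,0],[0,0.016,-0.035,0.007,0],[0,0.016,-0.035,0.007,0],[0,0.016,-0.035,0.007,0],[0,0,0,0,0]]'
python3 - <<'E'
from h import *
d=get_image("wrist");cv2.imwrite("pics/w1.png",d["frame"][:,:,::-1])
print("cam",ray(d,(320,200),1),"expect",proj(d,(361,-311,18),1))
delta((361,-311,3),-np.pi/2)
E
```

```text
time: 0.55
ee_pos: [207.0, -642.3, 222.4]
tcp_rot: [1.0, -0.002, -0.0, -0.0]
wrist_force: [0.0, 0.5, 0.9]
gripper_width: 1.002
grip_force: 0.0
time: 1.55
ee_pos: [353.1, -322.4, 158.9]
tcp_rot: [1.0, 0.004, -0.0, -0.001]
wrist_force: [-0.5, -0.8, -1.2]
gripper_width: 0.997
grip_force: 0.0
cam (array([ 431.92389252, -321.44989994,  321.30012495]), array([-0.29418133, -0.02298811, -0.95547312])) expect [302.7 178.5]
t 1.6 pos [ 352.1 -325.2  159.4] q7 -0.97 shift m [ 0.009  -0.014   0.1564] ytool -89.7 turn 0.005
```

View pics/w1.png

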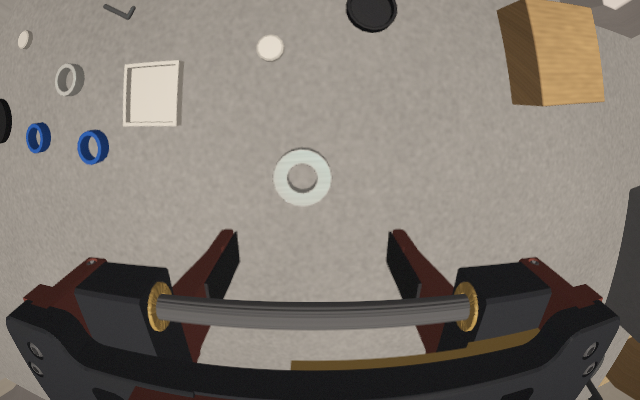

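Wrist view: the wide ring's top is centred at (302,178), where (361,-311) predicts it. Its position is confirmed, so I'll descend and grip.

```bash
python3 -m jog '[[0,0.009,-0.014,0.03,0],[0,0,0,0.035,0],[0,0,0,0.035,0],[0,0,0,0.035,0],[0,0,0,0.016,0],[0,0,0,0.005,0],[0,0,0,0,0],[0,0,0,0,0]]' 25; python3 -m jog '[[130,0,0,0,0],[130,0,0,0,0],[200,0,0,0,0],[255,0,0,0,0],[255,0,0,0,0],[255,0,0,0,0]]' 25
```

```text
time: 2.4
ee_pos: [360.6, -314.6, 4.6]
tcp_rot: [1.0, -0.001, 0.001, 0.001]
wrist_force: [0.1, -0.9, -0.2]
gripper_width: 0.999
grip_force: 0.0
time: 3.0
ee_pos: [360.4, -313.5, 4.0]
tcp_rot: [1.0, -0.0, 0.0, 0.0]
wrist_force: [-0.4, 1.7, 6.4]
gripper_width: 0.683
grip_force: 25.0
```

```bash
python3 -m jog '[[255,0,0,-0.03,0],[255,0,0,-0.04,0],[255,0,0,-0.036,0],[255,0.024,-0.036,0,0],[255,0.024,-0.036,0,0],[255,0.024,-0.036,0,0],[255,0.024,-0.036,0,0],[255,0.024,-0.036,0,0],[255,0.02,-0.033,0,0]]'; python3 -m jog '[[255,-0.003,-0.043,0,0],[255,-0.003,-0.043,0,0],[255,-0.003,-0.043,0,0],[255,-0.003,-0.043,0,0],[255,-0.003,-0.043,0,0],[255,-0.003,-0.043,0,0],[255,-0.003,-0.043,0,0],[255,-0.003,-0.043,0,0],[255,-0.003,-0.043,0,0],[255,0,0,0,0]]';python3 -m jog '[[255,0,0,0,0],[255,0,0,0,0]]'
python3 - <<'E'
from h import *
d=get_image("wrist");cv2.imwrite("pics/w2.png",d["frame"][:,:,::-1])
for n,p in dict(posttip=(544,387.5,55),foot=(544,387.5,6),cube=(344,328.5,44),wcup=(458,167,14),wobj=(643,193,48)).items():print(n,proj(d,p,1))
delta((544,387.5,110),-np.pi/2)
E
```

```text
time: 3.9
ee_pos: [501.2, -98.6, 109.6]
tcp_rot: [1.0, 0.0, 0.0, -0.0]
wrist_force: [0.3, -0.7, -0.1]
gripper_width: 0.681
grip_force: 25.0
time: 4.9
ee_pos: [471.3, 294.1, 109.9]
tcp_rot: [1.0, 0.004, 0.0, -0.002]
wrist_force: [-0.8, 0.5, -1.6]
gripper_width: 0.681
grip_force: 25.0
time: 5.1
ee_pos: [473.4, 284.7, 109.2]
tcp_rot: [1.0, -0.001, -0.0, 0.001]
wrist_force: [0.2, -1.1, -1.7]
gripper_width: 0.683
grip_force: 25.0
posttip [174.8 124.6]
foot [197.6 120.9]
cube [268.4 336.1]
wcup [438.9 214.8]
wobj [434.3  -2.2]
t 5.2 pos [473.6 284.4 109.3] q7 -2.36 shift m [ 0.0702 -0.1033 -0.0008] ytool -90.1 turn -0.003
```

View pics/w2.png

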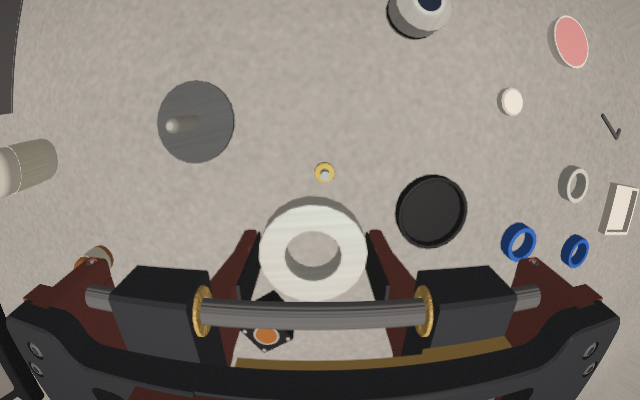

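Wrist view: the post tip at (173,126) and foot (196,121) match the predictions. The wide cup is at (431,211), slightly off its estimate. I'll move over the post and lower the ring.

```bash
python3 -m jog '[[255,0.02,-0.03,0,0],[255,0.02,-0.03,0,0],[255,0.02,-0.03,0,0],[255,0.01,-0.013,0,0],[255,0,0,0,0],[255,0,0,0,0],[255,0,0,0,0]]'
python3 - <<'E'
from h import *
delta((544,387.5,11),-np.pi/2)
d=get_image("wrist")
print("ring ctr exp",proj(d,(544,387.5,124),1))
g=d["frame"];hsv=cv2.cvtColor(g,cv2.COLOR_RGB2HSV)
cv2.imwrite("pics/w3.png",g[100:400,150:480,::-1])
E
```

```text
time: 5.85
ee_pos: [543.2, 387.3, 109.4]
tcp_rot: [1.0, -0.001, -0.0, 0.001]
wrist_force: [-0.7, 0.0, -0.9]
gripper_width: 0.684
grip_force: 25.0
t 5.8 pos [543.2 387.3 109.4] q7 -2.42 shift m [ 0.0009 -0.0004  0.0984] ytool -90.1 turn -0.002
ring ctr exp [313.8 257.9]
```

View pics/w3.png

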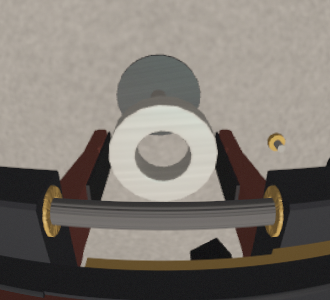

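The ring top is at full-frame (313,253) against 258 expected, so it sits about 3 mm further +x. I'll correct x by -2 mm and lower.

```bash
python3 -m jog '[[255,-0.002,0,0.02,0],[255,0,0,0.02,0],[255,0,0,0.02,0],[255,0,0,0.015,0],[255,0,0,0.01,0],[255,0,0,0.008,0],[255,0,0,0.004,0],[255,0,0,0,0],[255,0,0,0,0]]'; python3 -m jog '[[0,0,0,0,0],[0,0,0,0,0],[0,0,0,0,0],[0,0,0,0,0],[0,0,0,-0.02,0],[0,0,0,-0.03,0],[0,0,0,-0.03,0],[0,0,0,-0.03,0],[0,0,0,0,0]]'
python3 - <<'E'
from h import *
d=get_image("wrist");cv2.imwrite("pics/w4.png",d["frame"][:,:,::-1])
print("post",proj(d,(544,387.5,55),1),"ring",proj(d,(544,387.5,24),1))
delta((489,-19,120),-np.pi/2)
E
```

```text
time: 6.8
ee_pos: [541.7, 389.8, 13.2]
tcp_rot: [1.0, -0.0, 0.0, -0.0]
wrist_force: [-0.9, 0.0, -0.3]
gripper_width: 0.681
grip_force: 25.0
time: 7.7
ee_pos: [543.7, 391.5, 127.6]
tcp_rot: [1.0, -0.0, 0.003, -0.003]
wrist_force: [-0.1, 0.5, 0.8]
gripper_width: 1.002
grip_force: 0.0
post [319.2 207.9] ring [318.7 197.1]
t 7.8 pos [542.6 390.5 125.2] q7 -2.42 shift m [-0.0534  0.4096  0.0038] ytool -90.0 turn -0.0
```

View pics/w4.png

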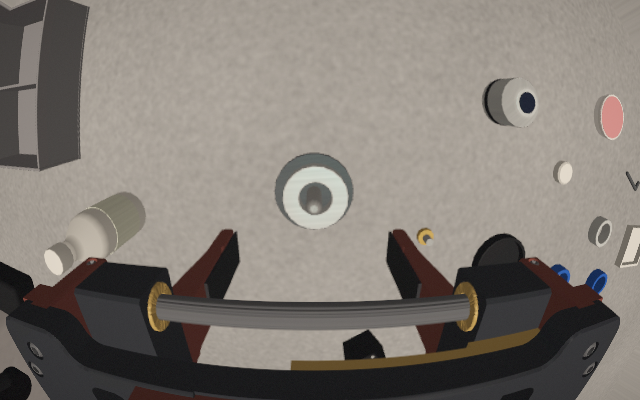

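The wide ring is seated on the post: centre (315,196), post tip (315,208). Next is the bare narrow ring.

```bash
python3 -m jog '[[0,-0.005,0.041,0,0],[0,-0.005,0.041,0,0],[0,-0.005,0.041,0,0],[0,-0.005,0.041,0,0],[0,-0.005,0.041,0,0],[0,-0.005,0.041,0,0],[0,-0.005,0.041,0,0],[0,-0.005,0.041,0,0],[0,-0.005,0.041,0,0],[0,-0.005,0.041,0,0]]'; python3 -m jog '[[0,0,0,0,0],[0,0,0,0,0],[0,0,0,0,0]]'
python3 - <<'E'
from h import *
d=get_image("wrist");cv2.imwrite("pics/w5.png",d["frame"][:,:,::-1])
for n,p in dict(ring=(489.5,-19.5,18),tray=(456,-149,14),wcup=(458,167,14),dish=(649,3,15)).items():print(n,proj(d,p,1))
delta((489.5,-19.5,4),-np.pi/2)
E
```

```text
time: 8.75
ee_pos: [489.9, -22.3, 121.7]
tcp_rot: [1.0, -0.0, -0.001, 0.0]
wrist_force: [0.7, -0.8, -0.2]
gripper_width: 1.0
grip_force: 0.0
time: 9.05
ee_pos: [491.0, -19.3, 122.1]
tcp_rot: [1.0, 0.001, -0.0, -0.0]
wrist_force: [-0.3, -0.1, -0.2]
gripper_width: 1.002
grip_force: 0.0
ring [313.9 198.1]
tray [442.6 229. ]
wcup [137.6 225.1]
dish [288.   19.3]
t 9.1 pos [491.1 -19.  122.3] q7 -1.74 shift m [-0.0016  0.0006  0.1183] ytool -89.9 turn 0.002
```

View pics/w5.png

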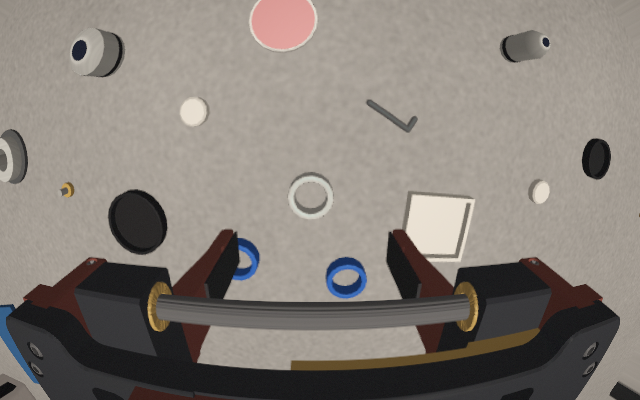

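Wrist view: the bare ring is at (310,196), within 3 mm of the estimate. The blue ones sit at (242,258) and (346,278), clear of the finger path. Grasping.

```bash
python3 -m jog '[[0,0,-0.001,0.035,0],[0,0,0,0.035,0],[0,0,0,0.03,0],[0,0,0,0.013,0],[0,0,0,0.005,0],[0,0,0,0,0],[0,0,0,0,0]]' 15; python3 -m jog '[[150,0,0,0,0],[200,0,0,0,0],[255,0,0,0,0],[255,0,0,0,0],[255,0,0,0,0],[255,0,0,0,0],[255,0,0,0,0],[255,0,0,0,0]]' 15;  python3 -m jog '[[255,0,0,-0.03,0],[255,0,0,-0.04,0],[255,0,0,-0.05,0],[255,0.005,-0.04,0,0],[255,0.005,-0.04,0,0],[255,0.005,-0.04,0,0],[255,0.005,-0.04,0,0],[255,0.005,-0.04,0,0],[255,0.005,-0.04,0,0],[255,0.005,-0.04,0,0]]'; python3 -m jog '[[255,0.005,-0.04,0,0],[255,0.005,-0.04,0,0],[255,0.005,-0.04,0,0],[255,0,0,0,0],[255,0,0,0,0],[255,0,0,0,0]]'
python3 - <<'E'
from h import *
d=get_image("wrist");cv2.imwrite("pics/w6.png",d["frame"][100:400,150:480,::-1])
s=telemetry.get_state();p=s["ee_pos"]
print("heldring",proj(d,(p[0],p[1],p[2]+14),1),"post",proj(d,(544,390,55),1))
delta((544,390,28),-np.pi/2)
E
```

```text
time: 9.8
ee_pos: [492.2, -19.3, 5.7]
tcp_rot: [1.0, 0.0, 0.001, -0.0]
wrist_force: [-0.1, 0.4, -0.5]
gripper_width: 1.002
grip_force: 0.0
time: 10.6
ee_pos: [491.3, -19.5, 4.7]
tcp_rot: [1.0, -0.0, 0.0, -0.0]
wrist_force: [0.0, -0.8, 1.9]
gripper_width: 0.467
grip_force: 15.0
time: 11.6
ee_pos: [526.1, 261.8, 124.4]
tcp_rot: [1.0, -0.0, -0.0, 0.0]
wrist_force: [0.7, 0.6, 0.9]
gripper_width: 0.466
grip_force: 15.0
time: 12.2
ee_pos: [541.5, 378.6, 124.1]
tcp_rot: [1.0, -0.001, -0.0, 0.001]
wrist_force: [0.2, -0.3, 0.1]
gripper_width: 0.466
grip_force: 15.0
heldring [314.8 258.5] post [299.2 206.1]
t 12.2 pos [541.7 378.3 124.3] q7 -2.42 shift m [ 0.0023 -0.0118  0.0963] ytool -90.1 turn -0.002
```

View pics/w6.png

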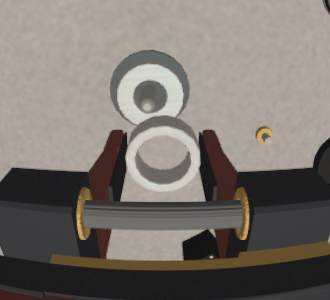

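Held ring at (313,252), about 3 mm forward in x; post tip at (298,205), as predicted. Shift, lower and release.

```bash
python3 -m jog '[[255,-0.001,-0.012,0,0],[255,0,0,0,0],[255,0,0,0,0],[255,0,0,0.025,0],[255,0,0,0.025,0],[255,0,0,0.02,0],[255,0,0,0.015,0],[255,0,0,0.01,0],[255,0,0,0,0],[255,0,0,0,0]]'; python3 -m jog '[[120,0,0,0,0],[0,0,0,0,0],[0,0,0,0,0],[0,0,0,0,0],[0,0,0,-0.02,0],[0,0,0,-0.03,0],[0,0,0,-0.03,0],[0,0,0,-0.02,0],[0,0,0,0,0],[0,0,0,0,0]]'
python3 - <<'E'
from h import *
d=get_image("wrist");a=d["frame"][130:280,220:420,::-1].copy()
print("post",proj(d,(544,390,55),1),"nring top",proj(d,(544,390,42),1))
cv2.imwrite("pics/w7.png",cv2.resize(a,None,fx=3,fy=3))
delta((344,328.5,140),-np.pi/2)
E
```

```text
time: 13.25
ee_pos: [540.6, 392.7, 30.1]
tcp_rot: [1.0, -0.0, 0.0, -0.0]
wrist_force: [-0.2, -0.4, -0.2]
gripper_width: 0.469
grip_force: 15.0
time: 14.25
ee_pos: [540.3, 392.3, 129.6]
tcp_rot: [1.0, -0.0, 0.0, -0.0]
wrist_force: [0.7, 0.4, 0.2]
gripper_width: 0.998
grip_force: 0.0
post [316.7 202.6] nring top [316.5 198. ]
t 14.3 pos [539.8 391.9 128.7] q7 -2.43 shift m [-0.1958  0.0635 -0.0111] ytool -90.0 turn -0.0
```

View pics/w7.png

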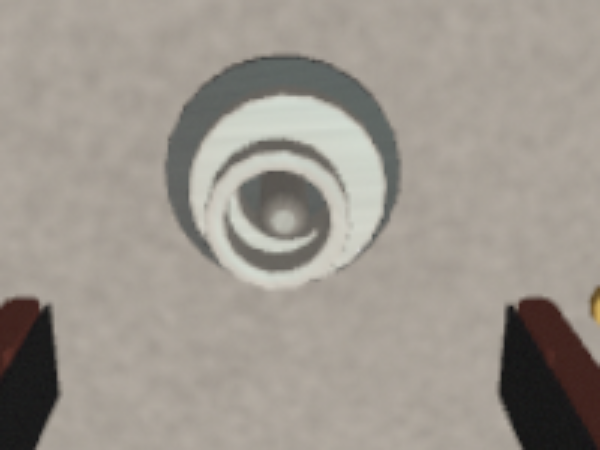

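The narrow ring is around the post on top of the wide ring, a few mm off centre, which is inside the tolerance. Now the cube.

```bash
python3 -m jog '[[0,-0.039,0.013,-0.002,0],[0,-0.039,0.013,-0.002,0],[0,-0.039,0.013,-0.002,0],[0,-0.039,0.013,-0.002,0],[0,-0.039,0.012,-0.002,0],[0,0,0,0,0],[0,0,0,0,0],[0,0,0,0,0]]'
python3 - <<'E'
from h import *
d=get_image("wrist");f=d["frame"]
e=proj(d,(344,328.5,44),1);print("exp",e)
x,y=e.astype(int);a=f[max(0,y-75):y+75,x-100:x+100,::-1];print("crop origin",x-100,max(0,y-75))
cv2.imwrite("pics/w8.png",cv2.resize(a,None,fx=3,fy=3,interpolation=cv2.INTER_CUBIC))
delta((344,328.5,16),-np.pi/2)
E
```

```text
time: 15.1
ee_pos: [346.2, 328.7, 139.2]
tcp_rot: [1.0, -0.001, -0.0, 0.0]
wrist_force: [0.7, -0.4, 0.0]
gripper_width: 0.996
grip_force: 0.0
exp [313.9 201.9]
crop origin 213 126
t 15.2 pos [346.4 328.8 139.3] q7 -2.59 shift m [-0.0023  0.0003  0.1233] ytool -90.1 turn -0.001
```

View pics/w8.png

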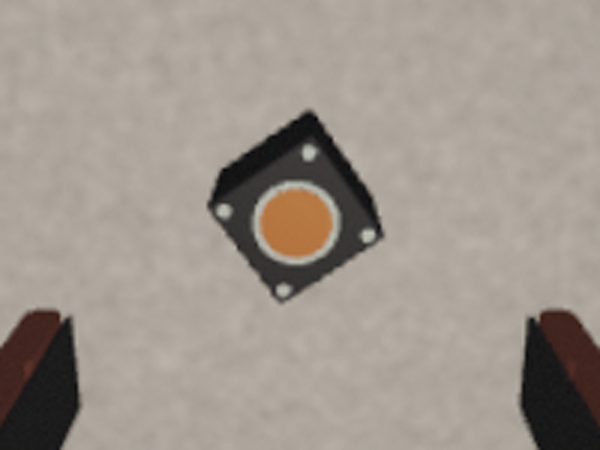

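The cube's window is centred at crop (296,222); its four screws are at (309,153), (224,211), (283,291) and (368,236).

```bash
python3 - <<'E'
from h import *
d=get_image("wrist")
P=[plane(d,(213+u/3,126+v/3),44,1) for u,v in[(309,153),(224,211),(283,291),(368,236),(296,222)]]
print(P)
for i in range(4):
    w=P[(i+1)%4]-P[i];print(np.degrees(np.arctan2(w[1],w[0])).round(1),np.hypot(*w).round(1))
delta((*P[4],16),np.radians(-90))
E
```

```text
[array([366.4, 326.8]), array([349.2, 351.4]), array([324.4, 334.4]), array([341.6, 309.5]), array([345.9, 330.5])]
125.0 30.0
-145.6 30.1
-55.4 30.3
34.9 30.2
t 15.2 pos [346.3 328.7 139.3] q7 -2.59 shift m [-0.0004 -0.0017  0.1233] ytool -90.1 turn -0.001
```

```bash
python3 -m jog '[[0,0,-0.002,0,-0.122],[0,0,0,0,-0.122],[0,0,0,0,-0.122],[0,0,0,0,-0.122],[0,0,0,0,-0.122],[0,0,0,0,0],[0,0,0,0,0]]' 20
python3 -m jog '[[0,0,0,0.04,0],[0,0,0,0.04,0],[0,0,0,0.03,0],[0,0,0,0.013,0],[0,0,0,0,0],[0,0,0,0,0],[100,0,0,0,0],[150,0,0,0,0],[200,0,0,0,0],[255,0,0,0,0]]' 20
python3 -m jog '[[255,0,0,0,0],[255,0,0,0,0],[255,0,0,0,0],[255,0,0,0,0]]' 20
python3 - <<'E'
from h import *
delta((457,-147,120),np.radians(-90))
E
```

```text
time: 15.9
ee_pos: [345.8, 330.5, 139.4]
tcp_rot: [0.955, 0.298, -0.0, -0.0]
wrist_force: [0.2, 0.0, -0.2]
gripper_width: 1.003
grip_force: 0.0
time: 16.9
ee_pos: [345.6, 330.6, 17.2]
tcp_rot: [0.954, 0.3, 0.0, -0.0]
wrist_force: [0.0, -0.3, -1.0]
gripper_width: 0.673
grip_force: 0.0
time: 17.3
ee_pos: [345.3, 330.4, 16.6]
tcp_rot: [0.954, 0.3, -0.0, 0.0]
wrist_force: [-0.1, -1.3, 0.9]
gripper_width: 0.431
grip_force: 20.0
t 17.3 pos [345.3 330.4  16.6] q7 -2.17 shift m [-0.1819  0.4554 -0.1033] ytool -55.1 turn 0.61
```

```bash
python3 -m jog '[[255,0,0,-0.03,0],[255,0,0,-0.04,0.122],[255,0,0,-0.04,0.122],[255,0,0,0,0.122],[255,0,0,0,0.122],[255,0,0,0,0.122],[255,0.035,0.01,0,0],[255,0.035,0.03,0,0],[255,0.035,0.03,0,0],[255,0.03,0.03,0,0]]'
python3 -m jog '[[255,0,0.042,0,0],[255,0,0.042,0,0],[255,0,0.042,0,0],[255,0,0.042,0,0],[255,0,0.042,0,0],[255,0,0.042,0,0],[255,-0.005,0.042,0,0],[255,-0.006,0.04,0,0],[255,-0.006,0.03,0,0],[255,0,0,0,0]]'
python3 -m jog '[[255,0,0,0,0],[255,0,0,0,0]]'
python3 - <<'E'
from h import *
d=get_image("wrist");cv2.imwrite("pics/w9.png",d["frame"][:,:,::-1])
print("tray",proj(d,(457,-147,14),1))
delta((457,-147,22),np.radians(-90))
E
```

```text
time: 18.3
ee_pos: [481.6, 229.2, 126.5]
tcp_rot: [1.0, 0.0, 0.0, 0.0]
wrist_force: [0.0, -0.2, -1.5]
gripper_width: 0.433
grip_force: 20.0
time: 19.3
ee_pos: [461.5, -138.2, 126.4]
tcp_rot: [1.0, -0.004, -0.001, 0.001]
wrist_force: [0.0, 0.2, -1.2]
gripper_width: 0.434
grip_force: 20.0
time: 19.5
ee_pos: [463.4, -132.1, 126.6]
tcp_rot: [1.0, 0.001, -0.0, -0.0]
wrist_force: [0.6, -0.2, -1.2]
gripper_width: 0.433
grip_force: 20.0
tray [329.7 200.7]
t 19.6 pos [ 463.5 -132.   126.6] q7 -1.47 shift m [-0.0065  0.0151  0.1046] ytool -89.9 turn 0.002
```

View pics/w9.png

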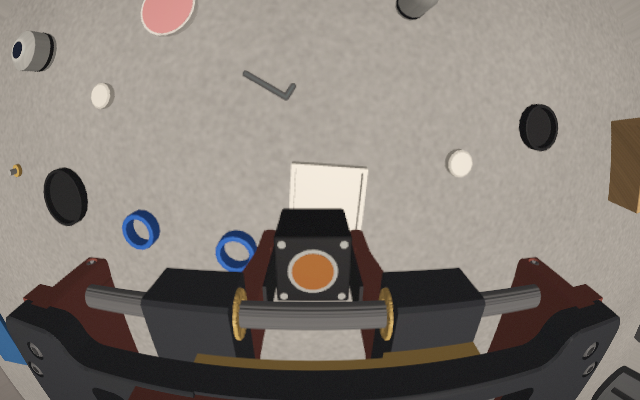

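The tray centre is at about (328,200), as predicted; the cube is held square at (313,271). Lowering.

```bash
python3 -m jog '[[255,-0.0065,0.015,0,0],[255,0,0,0.01,0],[255,0,0,0.025,0],[255,0,0,0.025,0],[255,0,0,0.02,0],[255,0,0,0.013,0],[255,0,0,0.008,0],[255,0,0,0.002,0],[255,0,0,0,0],[255,0,0,0,0]]'
python3 -m jog '[[255,0,0,0.0015,0],[255,0,0,0,0],[255,0,0,0,0]]'
```

```text
time: 20.55
ee_pos: [457.3, -148.6, 24.3]
tcp_rot: [1.0, -0.0, 0.001, 0.0]
wrist_force: [-0.2, -0.5, -1.3]
gripper_width: 0.426
grip_force: 20.0
time: 20.85
ee_pos: [456.8, -148.6, 22.4]
tcp_rot: [1.0, -0.0, 0.0, 0.0]
wrist_force: [0.4, -0.8, -1.9]
gripper_width: 0.437
grip_force: 20.0
```

```bash
python3 -m jog '[[255,0,0,0.0015,0],[255,0,0,0,0],[180,0,0,0,0],[120,0,0,0,0],[0,0,0,0,0],[0,0,0,0,0],[0,0,0,-0.02,0],[0,0,0,-0.03,0],[0,0,0,-0.04,0],[0,0,0,-0.03,0]]'
python3 -m jog '[[0,0.038,0.015,0,0],[0,0.038,0.015,0,0],[0,0.038,0.015,0,0],[0,0.038,0.016,0,0],[0,0.038,0.016,0,0],[0,0,0,0,0],[0,0,0,0,0],[0,0,0,0,0]]'
python3 - <<'E'
from h import *
d=get_image("wrist");cv2.imwrite("pics/w10.png",d["frame"][:,:,::-1])
for n,p in dict(nose=(646,-224,60),tray=(457,-147,14),scup=(538.5,-379,14)).items():print(n,proj(d,p,1))
print(plane(d,(320,200),60,1),plane(d,(330,200),60,1),plane(d,(320,210),60,1))
delta((646,-224,16),np.radians(-90))
E
```

```text
time: 21.85
ee_pos: [456.9, -148.6, 142.6]
tcp_rot: [1.0, -0.0, 0.001, 0.0]
wrist_force: [0.8, -0.5, -0.2]
gripper_width: 0.993
grip_force: 0.0
time: 22.65
ee_pos: [645.4, -225.0, 140.3]
tcp_rot: [1.0, 0.0, -0.001, -0.0]
wrist_force: [-0.9, -0.6, -1.1]
gripper_width: 1.002
grip_force: 0.0
nose [312.6 203.9]
tray [250.7 336.7]
scup [445.7 279.1]
[ 649.4 -230.1] [ 649.4 -238.3] [ 640.7 -230.1]
t 22.7 pos [ 645.4 -225.   140.6] q7 -1.36 shift m [ 0.0007 -0.0009  0.1246] ytool -90.0 turn 0.0
```

View pics/w10.png

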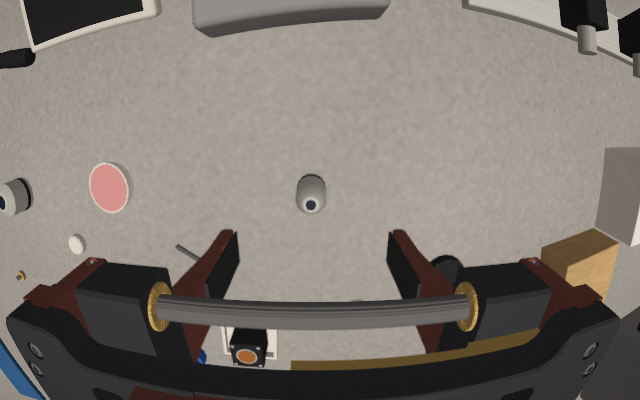

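The slim objective's nose is at (311,206), within 2 mm of the estimate; the cube stands in the tray at (248,345). Grasp the slim objective.

```bash
python3 -m jog '[[0,-0.001,-0.002,0.02,0],[0,0,0,0.035,0],[0,0,0,0.035,0],[0,0,0,0.025,0],[0,0,0,0.01,0],[0,0,0,0,0],[0,0,0,0,0],[100,0,0,0,0],[150,0,0,0,0],[190,0,0,0,0]]' 20
python3 -m jog '[[220,0,0,0,0],[255,0,0,0,0],[255,0,0,0,0],[255,0,0,0,0],[255,0,0,0,0],[255,0,0,0,0]]' 20
python3 - <<'E'
from h import *
delta((538.5,-379,120),np.radians(-90))
E
```

```text
time: 23.7
ee_pos: [646.2, -223.8, 16.7]
tcp_rot: [1.0, -0.0, 0.001, 0.0]
wrist_force: [0.4, -0.0, 0.1]
gripper_width: 0.768
grip_force: 0.0
time: 24.3
ee_pos: [645.6, -223.5, 15.6]
tcp_rot: [1.0, -0.0, -0.0, -0.0]
wrist_force: [0.2, -0.2, -0.1]
gripper_width: 0.315
grip_force: 20.0
t 24.3 pos [ 645.6 -223.5   15.6] q7 -1.38 shift m [-0.1071  0.1555 -0.1044] ytool -90.0 turn -0.0
```

```bash
python3 -m jog '[[255,0,0,-0.03,0],[255,0,0,-0.04,0],[255,0,0,-0.02,0],[255,-0.03,0.031,0,0],[255,-0.03,0.031,0,0],[255,-0.03,0.031,0,0],[255,-0.03,0.031,0,0],[255,-0.027,0.031,0,0],[255,0,0,0,0],[255,0,0,0,0]]'
python3 -m jog '[[255,0,0,0,0],[255,0,0,0,0]]'
python3 - <<'E'
from h import *
d=get_image("wrist");a=d["frame"][80:380,180:460,::-1]
cv2.imwrite("pics/w11.png",cv2.resize(a,None,fx=2,fy=2))
s=telemetry.get_state();p=s["ee_pos"]
print("cup",proj(d,(538.5,-379,14),1),"nose",proj(d,(p[0],p[1],p[2]+44),1))
delta((538.5,-379,21),np.radians(-90))
E
```

```text
time: 25.3
ee_pos: [497.6, -379.6, 105.6]
tcp_rot: [1.0, -0.002, -0.0, 0.0]
wrist_force: [1.4, 0.1, -1.3]
gripper_width: 0.312
grip_force: 20.0
time: 25.5
ee_pos: [500.0, -376.8, 105.5]
tcp_rot: [1.0, 0.001, 0.0, -0.0]
wrist_force: [0.1, 0.5, -0.8]
gripper_width: 0.314
grip_force: 20.0
cup [316.5 156.4] nose [314.7 289.6]
t 25.6 pos [ 499.9 -377.   105.5] q7 -1.05 shift m [0.0386 0.0022 0.0846] ytool -89.9 turn 0.002
```

View pics/w11.png

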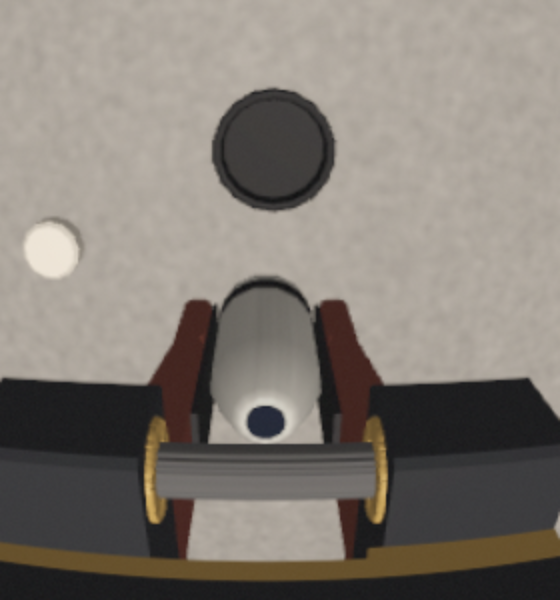

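Cup at full-frame (317,154.5) and nose (313,290.5), both as predicted. Lower into the cup.

```bash
python3 -m jog '[[255,0.02,0.001,0,0],[255,0.02,0.001,0,0],[255,0,0,0,0],[255,0,0,0.02,0],[255,0,0,0.02,0],[255,0,0,0.02,0],[255,0,0,0.015,0],[255,0,0,0.008,0],[255,0,0,0,0],[255,0,0,0,0]]'
python3 -m jog '[[255,0,0,0,0],[255,0,0,0,0]]'
```

```text
time: 26.55
ee_pos: [539.0, -380.7, 23.2]
tcp_rot: [1.0, -0.0, 0.0, 0.0]
wrist_force: [0.7, -0.6, -1.5]
gripper_width: 0.313
grip_force: 20.0
time: 26.75
ee_pos: [539.2, -380.9, 23.6]
tcp_rot: [1.0, -0.0, 0.001, 0.0]
wrist_force: [0.6, 0.9, -1.0]
gripper_width: 0.314
grip_force: 20.0
```

```bash
python3 -m jog '[[255,0,0,0.002,0],[255,0,0,0.0015,0],[255,0,0,0,0],[220,0,0,0,0],[180,0,0,0,0],[100,0,0,0,0],[0,0,0,0,0],[0,0,0,0,0]]'
python3 -m jog '[[0,0,0,-0.02,0],[0,0,0,-0.03,0],[0,0,0,-0.04,0],[0,0,0,-0.03,0],[0,0.008,-0.044,0,0],[0,0.008,-0.044,0,0],[0,0.008,-0.044,0,0],[0,0.008,-0.044,0,0],[0,0.008,-0.044,0,0],[0,0.008,-0.044,0,0]]'
python3 -m jog '[[0,0.008,-0.044,0,0],[0,0.008,-0.044,0,0],[0,0.008,-0.044,0,0],[0,0.008,-0.044,0,0],[0,0.008,-0.044,0,0],[0,0.008,-0.044,0,0],[0,0.008,-0.044,0,0],[0,0,0,0,0],[0,0,0,0,0],[0,0,0,0,0]]'
python3 - <<'E'
from h import *
d=get_image("wrist");cv2.imwrite("pics/w12.png",d["frame"][:,:,::-1])
f=d["frame"];e=proj(d,(643,193,48),1);print("nose",e,"wcup",proj(d,(460,167,14),1))
x,y=e.astype(int);dk=(f[y-25:y+25,x-25:x+25].max(2)<75)*f[y-25:y+25,x-25:x+25,2]
n,l,st,c=cv2.connectedComponentsWithStats((dk>0).astype(np.uint8))
for i in range(1,n):
  if st[i,4]>15:
    q=c[i]+[x-25,y-25];print("dark blob",q.round(1),st[i,4],plane(d,q,48,1))
delta((643,193,16),np.radians(-90))
E
```

```text
time: 27.55
ee_pos: [538.6, -380.5, 18.9]
tcp_rot: [1.0, -0.0, -0.0, -0.0]
wrist_force: [0.3, 0.1, -0.4]
gripper_width: 0.547
grip_force: 0.0
time: 28.55
ee_pos: [586.8, -114.8, 139.2]
tcp_rot: [1.0, -0.0, 0.0, 0.0]
wrist_force: [0.9, 0.2, 0.1]
gripper_width: 1.001
grip_force: 0.0
time: 29.55
ee_pos: [642.8, 189.6, 138.8]
tcp_rot: [1.0, -0.001, -0.0, 0.001]
wrist_force: [0.4, -0.3, 0.8]
gripper_width: 1.0
grip_force: 0.0
nose [309.5 200.7] wcup [332.1 336.1]
dark blob [304.1 202.9] 346 [641.  197.6]
t 29.6 pos [642.9 189.1 139. ] q7 -2.04 shift m [ 1.00e-04 -4.10e-03  1.23e-01] ytool -90.2 turn -0.003
```

Picture budget is used up, so the rest runs on masks and numbers. The nose blob puts the wide objective at about (641,196).

```bash
python3 -m jog '[[0,-0.0015,-0.007,0.02,0],[0,0,0,0.035,0],[0,0,0,0.035,0],[0,0,0,0.025,0],[0,0,0,0.007,0],[0,0,0,0,0],[0,0,0,0,0],[60,0,0,0,0],[100,0,0,0,0],[140,0,0,0,0]]' 25
python3 -m jog '[[180,0,0,0,0],[255,0,0,0,0],[255,0,0,0,0],[255,0,0,0,0],[255,0,0,0,0]]' 30
python3 - <<'E'
from h import *
delta((460,167,21),np.radians(-90))
E
```

```text
time: 30.6
ee_pos: [641.8, 198.6, 18.1]
tcp_rot: [1.0, -0.0, 0.001, -0.0]
wrist_force: [0.4, 0.2, 0.9]
gripper_width: 0.766
grip_force: 0.0
time: 31.1
ee_pos: [641.3, 198.0, 17.3]
tcp_rot: [1.0, -0.0, -0.0, 0.0]
wrist_force: [-0.7, -1.9, 2.8]
gripper_width: 0.534
grip_force: 30.0
t 31.1 pos [641.3 198.   17.3] q7 -2.07 shift m [-0.1813  0.0311 -0.0037] ytool -90.0 turn -0.001
```

```bash
python3 -m jog '[[255,0,0,-0.03,0],[255,0,0,-0.04,0],[255,0,0,-0.02,0],[255,-0.036,0.005,0,0],[255,-0.036,0.005,0,0],[255,-0.036,0.005,0,0],[255,-0.036,0.005,0,0],[255,-0.036,0.005,0,0],[255,-0.036,0.005,0,0],[255,-0.01,0,0,0]]'
python3 -m jog '[[255,0,0,0,0],[255,0,0,0,0],[255,0,0,0,0]]'
python3 - <<'E'
from h import *
d=get_image("wrist");f=d["frame"];cv2.imwrite("pics/w13.png",f[:,:,::-1])
p=telemetry.get_state()["ee_pos"]
e=proj(d,(460,167,14),1);print("cup exp",e,"nose exp",proj(d,(p[0],p[1],p[2]+31),1))
def blobs(q,r,z,a):
    x,y=q.astype(int);x0,y0=x-r,max(0,y-r);m=(f[y0:y+r,x0:x+r].max(2)<75).astype(np.uint8)
    n,l,st,c=cv2.connectedComponentsWithStats(m)
    for i in range(1,n):
        if st[i,4]>a:print(st[i]+[x0,y0,0,0,0],(c[i]+[x0,y0]).round(1),plane(d,c[i]+[x0,y0],z,1))
blobs(e,55,14,100);print("nose");blobs(proj(d,(p[0],p[1],p[2]+31),1),25,p[2]+31,60)
t=get_image("top");g=t["frame"]
for n,(u,v) in dict(wcup=(256,230),scup=(454,188)).items():
    m=(g[v-25:v+25,u-25:u+25].max(2)<45).astype(np.uint8);nn,l,st,c=cv2.connectedComponentsWithStats(m);i=1+st[1:,4].argmax();print("top",n,st[i],plane(t,c[i]+[u-25,v-25],10))
delta((460,167,21),np.radians(-90))
E
```

```text
time: 32.1
ee_pos: [410.7, 167.3, 106.4]
tcp_rot: [1.0, 0.001, -0.002, 0.001]
wrist_force: [-0.6, -0.0, -2.1]
gripper_width: 0.535
grip_force: 30.0
time: 32.4
ee_pos: [416.8, 169.0, 107.3]
tcp_rot: [1.0, -0.0, 0.001, -0.0]
wrist_force: [0.7, -0.5, -3.0]
gripper_width: 0.539
grip_force: 30.0
cup exp [316.2 150.6] nose exp [314.6 275. ]
[ 268  110   84   83 5436] [309.9 151.1] [459.6 172.3]
nose
[ 294  259   38   33 1016] [312.5 274.9] [416.7 169.9]
top wcup [  7   0  43  45 396] [459.1 148.9]
top scup [ 16  16  19  18 141] [ 535.7 -371.6]
t 32.5 pos [416.4 168.7 107.1] q7 -2.19 shift m [0.0435 0.0017 0.0861] ytool -90.1 turn -0.001
```

Relative to the held nose, the cup is +43 mm in x and +2.5 mm in y.

```bash
python3 -m jog '[[255,0.022,-0.001,0,0],[255,0.021,-0.0015,0,0],[255,0,0,0,0],[255,0,0,0.02,0],[255,0,0,0.02,0],[255,0,0,0.02,0],[255,0,0,0.015,0],[255,0,0,0.006,0],[255,0,0,0,0],[255,0,0,0,0]]'
python3 -m jog '[[255,0,0,0,0],[255,0,0,0,0]]'
```

```text
time: 33.5
ee_pos: [458.6, 171.1, 26.6]
tcp_rot: [1.0, -0.0, 0.0, -0.0]
wrist_force: [-0.6, -0.2, -1.4]
gripper_width: 0.533
grip_force: 30.0
time: 33.7
ee_pos: [458.8, 171.2, 26.9]
tcp_rot: [1.0, -0.0, 0.001, -0.0]
wrist_force: [-0.1, 0.5, -2.2]
gripper_width: 0.536
grip_force: 30.0
```

Lower the remaining 5 mm, release, retreat and check.

```bash
python3 -m jog '[[255,0,0,0.003,0],[255,0,0,0.002,0],[255,0,0,0,0],[255,0,0,0,0]]'
python3 -m jog '[[180,0,0,0,0],[120,0,0,0,0],[60,0,0,0,0],[0,0,0,0,0],[0,0,0,0,0],[0,0,0,-0.02,0],[0,0,0,-0.03,0],[0,0,0,-0.04,0],[0,0,0,-0.03,0],[0,0,0,0,0]]'
python3 -m jog '[[0,0,0,0,0],[0,0,0,0,0]]'
python3 - <<'E'
from h import *
d=get_image("wrist");f=d["frame"]
e=proj(d,(459,171,52),1);x,y=e.astype(int)
print("wnose exp",e)
m=(f[y-30:y+30,x-30:x+30].max(2)<75).astype(np.uint8);n,l,st,c=cv2.connectedComponentsWithStats(m)
for i in range(1,n):
  if st[i,4]>20:print(st[i],plane(d,c[i]+[x-30,y-30],52,1))
s=get_image("scene");g=s["frame"]
# bright metal blob positions for things in the scene view
for nm,p,z in(("slim nose",(540,-380,64),64),("nring",(544,390,42),42)):
    q=proj(s,p);x,y=q.astype(int);a=g[y-25:y+30,x-25:x+25];print(nm,q)
    m=(a.max(2)<45).astype(np.uint8) if nm[0]=="s" else (a.min(2)>120).astype(np.uint8)
    n,l,st,c=cv2.connectedComponentsWithStats(m)
    for i in range(1,n):
      if st[i,4]>8:print(st[i]+[x-25,y-25,0,0,0],c[i]+[x-25,y-25],plane(s,c[i]+[x-25,y-25],z))
delta((459,171,140),-np.pi/2)
E
```

```text
time: 34.1
ee_pos: [458.4, 171.0, 21.2]
tcp_rot: [1.0, -0.0, 0.0, -0.0]
wrist_force: [-0.2, -0.7, -0.5]
gripper_width: 0.534
grip_force: 30.0
time: 35.1
ee_pos: [460.8, 172.2, 145.1]
tcp_rot: [1.0, -0.0, 0.004, -0.002]
wrist_force: [0.0, 1.4, -0.4]
gripper_width: 1.001
grip_force: 0.0
time: 35.3
ee_pos: [457.5, 170.6, 140.1]
tcp_rot: [1.0, -0.0, -0.001, 0.0]
wrist_force: [-0.4, 0.1, -0.8]
gripper_width: 1.004
grip_force: 0.0
wnose exp [313.1 200. ]
[  0   0  15  48 224] [471.2 193.4]
[ 44   0  16  47 263] [471.2 150. ]
[ 18  21  23  21 348] [458.1 172.1]
slim nose [229.8 311. ]
[226 310   4   3  11] [227.63636364 311.09090909] [ 536.9 -381.6]
[218 319  31  22 303] [235.4620462  332.54785479] [ 570.4 -409.8]
nring [382.9 115.6]
[372 119  20   8  58] [382.9137931  123.22413793] [558.4 345.6]
t 35.4 pos [457.4 170.6 139.9] q7 -2.13 shift m [ 0.0016 -0.0004 -0.0001] ytool -90.0 turn -0.0
```

```bash
python3 -c "
from bench import manip
print(manip.sign_off())"
```

```text
the job is handed in; nothing more can be done
None
```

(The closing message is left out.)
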